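# Line up thread spools and rock the lane's stop block free

### The arm

A 6-joint arm with a two-finger parallel gripper is mounted at the origin on the work surface. World frame = base frame: x ahead of the robot, y to its left, z up, the work surface at z = 0. Lengths are in m, angles in rad, forces in N, time in s.
With the tool pointing down it reaches from about 0.35 to 0.875 m from the base axis. Payload 4.2 kg.
Tool frame: the origin (TCP) lies midway between the tips of the shut fingers; the grasp point (between the pads) lies arm.tcp_to_grasp behind it (arm.tcp_to_grasp is the distance from the TCP to the grasp point, in m); z points along the fingers, y is the line along which they close (so a half turn about z gives the same grasp; the last joint's range is limited). The gripper opens to 85 mm and grips with 20 to 120 N. Pads are 22 mm wide; open, the fingers measure 114 mm over their backs; the gripper's body (76 mm by 85 mm) begins 54 mm behind the grasp point. The pads swing forward as they close: fully open they stand 13 mm farther back than shut.
Start: joints at [1.536, 0.385, 0.008, 0, -1.194, -0.259], TCP at [0.181, 0.598, 0.231] pointing down, gripper open.
Joint ranges: [-3.14, 3.14], [-1.21, 2.06], [-1.07, 1.41], [-3.16, 2.05], [-2.99, -0.16], [-3.1, 3.1]. Speed limits (rad/s): [2.79, 2.79, 3.14, 3.14, 3.14, 3.14].

### API

Orientations are given as a unit quaternion [x, y, z, w].
In Python, from plant import arm gives the robot as it stands.
- The arm moves only by the shell command python3 -m creep 'ROWS' [OPENING] [FORCE]. ROWS is JSON, a list of rows, each a list of 4 numbers: the shift along the tool's x, y, z in m, then the turn about the tool's z in degrees. In form: [[x, y, z, yaw], ...]. A call has 1 to 8 rows; each row is the pose to reach, as a shift and turn from the pose commanded when the call began, along the tool's axes at that moment; what a row does not reach only later rows make up. A row lasts 1/8 s, in which the tool goes at most 62.5 mm and 10.7 degrees, less where a joint would pass 70% of its speed; a pose out of reach is approached as far as the arm can. A call with a gripper value outside its range is refused whole. OPENING is the opening, from 0 (shut) to 1 (fully open), set as the call begins (- or left out, the last holds). The fingers move at their own pace and stop on an object; FORCE is the grip in N (left out, the last holds). Time passes only in rows, so rows that repeat a pose let the fingers close. It gives the time, the measured TCP pose, the force, the opening and the grip force at its end, in the units of the state.
- arm.sense(): the state, without advancing time (a new reading comes with each control period).
- arm.grab_frame(name): name is "scene" or "side" or "wrist"; returns a dict with "image" (384x512x3 uint8, red, green, blue), "range_z" (384x512 float32, m along the optical axis (not along the pixel's ray), 0 where there is no reading), "fx", "fy", "cx", "cy" (pixels), "dist" ([k1, k2, p1, p2, k3] as OpenCV has them; the pictures are not rectified), "origin" and "attitude" of the camera in the world; the wrist camera has in their place "tool_from_camera" (4x4, takes a point from camera to tool coordinates, whose origin is the TCP and whose axes are the flange's). Camera axes: x right, y up, looking along -z (the intrinsics and any distortion apply to the point x, -y, -z); pixel columns grow to the right and rows downward; lengths in m; the calibration is good to about 2 mm. A picture is of the moment at which its call begins: read the wrist's pose just before it.
- arm.close_job(): hands the job in; it is judged then, once.
The state is a dict: "time": time; "qpos": joint angles; "joint_velocities": joint speeds; "joint_torque": joint torques, N m; "tcp_pos": TCP position; "tcp_rot": TCP orientation; "ft_force": force on the tool from outside, world axes, zero at the start; "ft_torque": the same for the moment, N m; "width": finger opening in m; "grasp_force": force on a finger pad.
Only numpy, scipy, OpenCV 4.12 (cv2) and the standard library are available. Lean on these libraries where they do the work, as an engineer would, in place of code of your own. Each camera call takes 0.05 s, during which the arm holds its last target. There are 200 camera calls.

### The job

Push the two loose thread spools one by one, upright and never lifted, in between the guide rails, in single file behind the spool already waiting there. Then grip the tall stop block by its head, rock it to both sides across the lane until it has pushed both stiff cheeks back, and lift it out. Finish still holding it just clear above its seat; do not press the gripper on cheeks or rails, and leave the things lying around the lane alone.

Things in the scene. Friction and masses are not known exactly. Their poses are not given: they have to be found in the camera images.
- feeder: Fixed feed lane: two low wooden rails on the bench. Origin on the bench under the seated stop block; z up, y along the lane's middle from the block to its open mouth, x across it. Rails 10 mm high, 8 thick, 40 apart inside, straight from y = 22 to 165 mm. No floor: spools slide on the bench. Two short rails run on beyond the block (y -22 to -97). Place and yaw (within 0.22 rad) vary.
- lane_mouth (a point): Middle of the lane on the bench where the straight part of the rails ends, at feeder y = 165 mm; farther out the rails flare to about 100 mm apart at y = 216 mm. A spool is in the lane when its centre is at y = 147 mm or less.
- stop_block: Loose pale wood block, 0.1 to 0.2 kg, in the lane's end between two dark cheeks, axes as the feeder's at the start. Origin under its foot. Bottom up: foot 10 mm wide in x, z 0-10, in a 13 mm wide, 5 mm deep pocket; wide body 36 (x) by 30 (y), z 10-35; neck 18 by 26, z 35-62; grip head 30 (x) by 24 (y), z 60-105 mm. Pulled straight up it rises 7 mm and jams under the cheeks' lips.
- stop_grip (a point): Centre of the block's head, where to grip: on its axis, 84 mm above its origin. Leaning the block 0.3 rad about its foot towards feeder +x (some 5 N at the head) pushes the far cheek back 7 to 8 mm, towards -x the near cheek; with both pushed back and the block upright again it lifts out freely.
- cheek_far (a joint): How far the cheek on the feeder's +x side has been pushed back, m: 0 to 0.001 at the start, stop at 0.008; its side is free from 0.006. It slides outward along feeder x against about 15 N of friction and stays where it is left.
- cheek_near (a joint): The same for the cheek on the feeder's -x side, towards the robot.
- cheek_far_top (a point): Middle of the far cheek's top, 48 mm above the bench. Cheek of dark wood, 41 mm long (y), at the start from 18 to 32 mm from the lane's middle; a lip at the top (z 42-48 mm) reaches in to 13 mm from the middle over the block's shoulder, and two thin wings, 34 mm high, reach in to 12 mm in front of and behind the block.
- cheek_near_top (a point): Middle of the near cheek's top; the mirror image of the far cheek.
- spool_a: Loose upright wooden thread spool, straight-sided, 36 mm in diameter, 50 mm high, 65 to 105 g; origin under its centre. It stands on the bench 285 to 375 mm up feeder y, 10 to 45 mm to one side of the lane's middle line.
- spool_b: The second such spool, same size and region, on the other side of the middle line and at least 50 mm nearer or farther along y. Which of the two is nearer the mouth varies.
- spool_waiting: The same kind of spool, already standing in the lane by the stop block, its centre 40 to 54 mm up the lane; it may be nudged along the lane but must stay upright in it.
- thread_tube: Bystander: lying blue thread tube, 32 mm thick, 70 mm long; origin under its middle.
- paste_brush: Bystander: paste brush lying flat, 160 mm long.
- wax_block: Bystander: amber wax block 50 x 35 x 20 mm.
- glue_jar: Bystander: white jar, 60 mm across, 75 mm high.
- press_weight: Bystander: dark steel pressing weight 90 x 50 x 30 mm.

How it is judged:
By the outcome, as a careful person would: the job done as asked, in the order asked, and still so for the second after the job is handed in, while the arm keeps its last pose, push and grip.
It also fails if it takes over 72 s, if anything falls off the work surface, if the arm or the gripper's body presses on something with over 40 N, if the wrist force passes 120 N, or if a joint passes its speed limit or range.

## Working session

There is one attempt and no reset: what is moved stays moved. The work goes in short steps, Python scripts to look and compute and a shell command to move; the robot and the scene stay as the last step left them, time stands still between calls to the robot, and variables do not carry over. Pictures are saved under pics/ and viewed, at most 10 in all, crops included, and the job is handed in when it is done.

```bash
ls; mkdir -p pics; python3 - <<'E'
from plant import arm
import cv2,numpy as np
s=arm.sense(); print(s, arm.tcp_to_grasp)
fs=[]
for n in("scene","side"):
    f=arm.grab_frame(n); np.savez('%s.npz'%n,**f); fs.append(f["image"])
    print(n,f["origin"],f["attitude"],f["fx"],f["cx"],f["cy"],f["dist"])
cv2.imwrite('pics/a.png',cv2.cvtColor(fs[0],cv2.COLOR_RGB2BGR))
cv2.imwrite('pics/b.png',cv2.cvtColor(fs[1],cv2.COLOR_RGB2BGR))
E
```

```text
pics
{'time': 0.0, 'qpos': array([ 1.53561484e+00,  3.85556089e-01,  6.60259981e-03, -5.07253735e-04,
       -1.19398451e+00, -2.58596890e-01]), 'joint_velocities': array([ 0.0019042 , -0.00037493,  0.00122305,  0.00046015, -0.00027727,
        0.00015864]), 'joint_torque': array([ 2.10531198e-04, -3.92294168e+01,  1.88400006e+01,  4.18600693e+00,
       -4.65974532e-03,  3.01854861e-06]), 'tcp_pos': array([0.18079373, 0.59766173, 0.23021155]), 'tcp_rot': array([ 9.89216872e-01, -1.46454012e-01, -1.14891435e-04,  1.09044230e-03]), 'ft_force': array([ 0.07635686,  0.23877327, -0.12071916]), 'ft_torque': array([-0.02145782, -0.00298232, -0.00326128]), 'grasp_force': 0.0, 'width': 0.08557181467907014} 0.0187
scene [1.09392322 0.31732829 0.87617328] [0.15699115 0.32009039 0.8361323  0.41686771] 442.3522665601421 261.8877816047537 193.13822081578684 [-0.00044213  0.          0.          0.          0.        ]
side [ 0.09053824 -0.55935398  0.75281643] [ 0.35345089 -0.13539085 -0.35452346  0.85501749] 387.73581795991964 256.56326295623006 186.75208579888616 [0.03681685 0.         0.         0.         0.        ]
```

View pics/a.png

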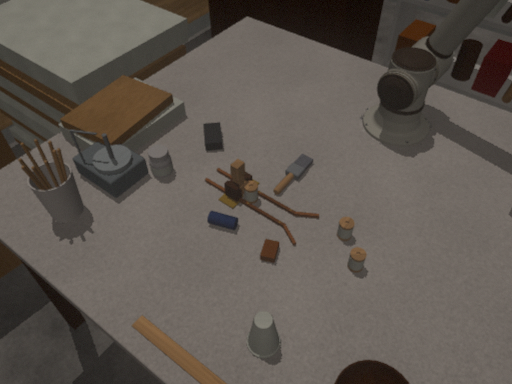

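View pics/b.png

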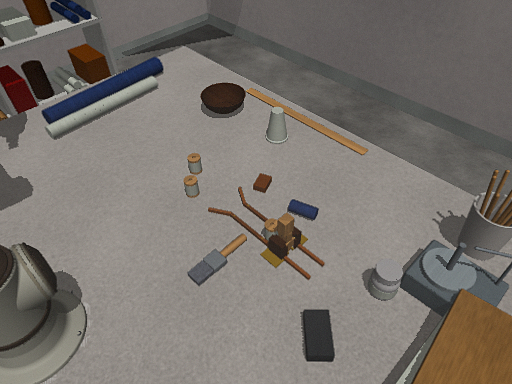

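Scene view: the block is at (238,173), the waiting spool at (251,190), the loose spools at (345,228) and (357,260), and the lane mouth is near (290,220). The side view shows the block at (286,225) and the spools at (194,163) and (191,186). Next I measure with range data and rays.

```bash
cat > h.py <<'E'
import numpy as np,cv2
from scipy.spatial.transform import Rotation as R
def pose(f,s=None):
    if "tool_from_camera" in f:
        M=np.eye(4);M[:3,:3]=R.from_quat(s["tcp_rot"]).as_matrix();M[:3,3]=s["tcp_pos"]
        M=M@f["tool_from_camera"];return M[:3,:3],M[:3,3]
    return R.from_quat(f["attitude"]).as_matrix(),np.array(f["origin"])
def cloud(f,s=None):
    Q,o=pose(f,s);h,w=f["range_z"].shape
    uv=np.stack(np.meshgrid(np.arange(w),np.arange(h)),-1).reshape(-1,1,2).astype(float)
    K=np.array([[f["fx"],0,f["cx"]],[0,f["fy"],f["cy"]],[0,0,1.]])
    n=cv2.undistortPoints(uv,K,np.array(f["dist"],float)).reshape(h,w,2)
    d=f["range_z"];P=np.stack([n[...,0]*d,-n[...,1]*d,-d],-1)@Q.T+o
    P[d==0]=np.nan;return P
def blobs(m,minn=8):
    n,l,st,c=cv2.connectedComponentsWithStats(m.astype(np.uint8),connectivity=8)
    return [(l==i) for i in range(1,n) if st[i,4]>=minn]
E
python3 - <<'E'
from h import *
for n in("scene","side"):
    f=dict(np.load(n+'.npz'));P=cloud(f);hsv=cv2.cvtColor(f["image"],cv2.COLOR_RGB2HSV)
    z=P[...,2];r=np.hypot(P[...,0],P[...,1])
    ok=(r>.3)&(r<.95)&(P[...,1]>-.4)&(P[...,0]>0)
    print(n,'table z',np.nanmedian(z[ok&(abs(z)<.02)]))
    m=ok&(z>.044)&(z<.056)
    for b in blobs(m,10):
        p=P[b];ys,xs=np.nonzero(b);c,(w,h),a=cv2.minAreaRect((p[:,:2]*1000).astype(np.float32))
        print('50mm',xs.mean().round(),ys.mean().round(),len(p),np.round(c),round(w),round(h),np.median(hsv[b],0))
    for b in blobs(ok&(z>.095)&(z<.112),10):
        c,(w,h),a=cv2.minAreaRect((P[b][:,:2]*1000).astype(np.float32));print('105',np.round(c),w,h,a)
    m=ok&(z>.006)&(z<.014)&(hsv[...,1]>90)
    for b in blobs(m,15):
        p=P[b][:,:2]*1000;vx=cv2.fitLine(p.astype(np.float32),cv2.DIST_HUBER,0,.01,.01).ravel()
        ys,xs=np.nonzero(b);print('rail',xs.mean().round(),ys.mean().round(),len(p),np.round(vx,3),p.min(0).round(),p.max(0).round())
E
```

```text
scene table z 0.0005323513493564747
50mm 237.0 182.0 177 [ 507. -210.] 68 42 [ 12. 100.  54.]
50mm 250.0 186.0 137 [ 505. -169.] 38 33 [ 15. 120. 108.]
50mm 346.0 223.0 164 [463.  85.] 37 33 [ 15. 117. 110.]
50mm 357.0 255.0 188 [525. 150.] 36 33 [ 15. 118. 110.]
50mm 262.0 340.0 104 [808.  95.] 25 52 [23. 26. 77.]
50mm 371.0 370.0 450 [742. 292.] 42 130 [ 11. 124.  35.]
105 [ 507. -210.] 31.70174217224121 24.9285831451416 1.4595192670822144
105 [797.  90.] 35.84993362426758 35.40013122558594 64.7859878540039
rail 224.0 173.0 48 [ 6.10000e-02  9.98000e-01  4.82859e+02 -2.78856e+02] [ 475. -305.] [ 486. -253.]
rail 214.0 184.0 65 [ 3.60000e-02  9.99000e-01  5.30321e+02 -2.72209e+02] [ 525. -306.] [ 534. -237.]
rail 280.0 189.0 17 [ 9.96000e-01 -9.50000e-02  4.36631e+02 -1.19822e+02] [ 415. -130.] [ 457. -118.]
rail 288.0 207.0 209 [ 1.12000e-01 -9.94000e-01  4.79772e+02 -8.19860e+01] [ 451. -165.] [488.   7.]
rail 268.0 218.0 234 [ 7.40000e-02  9.97000e-01  5.32440e+02 -1.06656e+02] [ 518. -190.] [562.   7.]
rail 267.0 260.0 24 [ 3.97000e-01 -9.18000e-01  6.36447e+02 -1.80990e+01] [62
[... 804 characters left out ...]
342.0 141.0 19 [ 4.86000e-01  8.74000e-01  9.12077e+02 -7.85520e+01] [902. -95.] [927. -63.]
rail 262.0 187.0 40 [ 9.48000e-01 -3.20000e-01  6.00384e+02 -3.94210e+01] [586. -55.] [642. -22.]
rail 250.0 205.0 125 [ 1.91000e-01  9.82000e-01  5.34412e+02 -6.84660e+01] [ 526. -127.] [560.   5.]
rail 240.0 223.0 217 [ 8.20000e-02 -9.97000e-01  4.78985e+02 -1.04228e+02] [ 450. -184.] [487.   6.]
rail 235.0 247.0 53 [ 1.00000e+00  8.00000e-03  4.17832e+02 -1.35456e+02] [ 386. -137.] [ 455. -133.]
rail 310.0 254.0 102 [ 2.00000e-03 -1.00000e+00  5.28147e+02 -2.69453e+02] [ 524. -306.] [ 533. -232.]
rail 296.0 266.0 113 [ 8.00000e-03  1.00000e+00  4.80163e+02 -2.69368e+02] [ 476. -306.] [ 486. -229.]
```

```bash
python3 - <<'E'
from h import *
for n in("scene","side"):
    f=dict(np.load(n+'.npz'));P=cloud(f);hsv=cv2.cvtColor(f["image"],cv2.COLOR_RGB2HSV)
    p=P.reshape(-1,3)*1000;s=hsv.reshape(-1,3)[:,1]
    for y0,y1 in((-300,-240),(-170,-55)):
        for x0,x1 in((465,495),(515,545)):
            m=(p[:,2]>7.5)&(p[:,2]<12.5)&(s>90)&(p[:,0]>x0)&(p[:,0]<x1)&(p[:,1]>y0)&(p[:,1]<y1)
            q=p[m,:2];a=np.polyfit(q[:,1],q[:,0],1);print(n,y0,x0,m.sum(),'slope %.3f x@-210 %.1f x@-100 %.1f'%(a[0],np.polyval(a,-210),np.polyval(a,-100)))
E
```

```text
scene -300 465 35 slope 0.028 x@-210 484.3 x@-100 487.4
scene -300 515 50 slope 0.012 x@-210 531.0 x@-100 532.3
scene -170 465 103 slope 0.008 x@-210 482.2 x@-100 483.0
scene -170 515 118 slope 0.009 x@-210 529.8 x@-100 530.8
side -300 465 77 slope 0.003 x@-210 480.7 x@-100 481.0
side -300 515 70 slope 0.010 x@-210 528.8 x@-100 529.9
side -170 465 105 slope 0.004 x@-210 481.1 x@-100 481.6
side -170 515 61 slope 0.004 x@-210 529.1 x@-100 529.5
```

```bash
cat > d.py <<'E'
# tool-frame shift from present TCP to world targets (mm): python3 d.py x y z [heading deg of tool x]
import sys;from h import *;from plant import arm
s=arm.sense();M=R.from_quat(s["tcp_rot"]).as_matrix();t=np.array(list(map(float,sys.argv[1:4])))
h=np.degrees(np.arctan2(M[1,0],M[0,0]))
print('t',s["time"],'tcp',(s["tcp_pos"]*1e3).round(1),'head %.1f'%h,'shift',((t-s["tcp_pos"]*1e3)@M).round(1),'yaw',(h-float(sys.argv[4])).round(1) if len(sys.argv)>4 else'','q',s["qpos"].round(2),'F',s["ft_force"].round(1),'w',s["width"].round(4))
E
python3 -m creep '[[0.4026,0.3733,0.11,73],[0.4026,0.3733,0.11,73],[0.4026,0.3733,0.11,73],[0.4026,0.3733,0.11,73],[0.4026,0.3733,0.11,73],[0.4026,0.3733,0.11,73],[0.4026,0.3733,0.11,73],[0.4026,0.3733,0.11,73]]' 0.3
python3 d.py 458 124 120 -90
```

```text
time: 1.1
tcp_pos: [0.4291, 0.1733, 0.1328]
tcp_rot: [0.708, -0.706, 0.0, -0.0]
ft_force: [0.5, 1.1, 0.3]
width: 0.026
grasp_force: 0.0Traceback (most recent call last):
  File "d.py", line 5, in <module>
    print('t',s["time"],'tcp',(s["tcp_pos"]*1e3).round(1),'head %.1f'%h,'shift',((t-s["tcp_pos"]*1e3)@M).round(1),'yaw',(h-float(sys.argv[4])).round(1) if len(sys.argv)>4 else'','q',s["qpos"].round(2),'F',s["ft_force"].round(1),'w',s["width"].round(4))
                                                                                                                                                                                                                                        ^^^^^^^^^^^^^^^^
AttributeError: 'float' object has no attribute 'round'
```

```bash
sed -i 's/"width"\].round(4)/"width"]/' d.py
python3 -m creep '[[0,0,0,0],[0,0,0,0]]'
python3 d.py 458 128 15 -90
python3 - <<'E'
from h import *;from plant import arm
s=arm.sense();f=arm.grab_frame("wrist");np.savez('w1.npz',**f)
cv2.imwrite('pics/w1.png',f["image"][...,::-1])
P=cloud(f,s)*1e3;z=P[...,2]
for b in blobs((z>45)&(z<55),200):
    p=P[b];c,r=cv2.minEnclosingCircle(p[:,:2].astype(np.float32));ys,xs=np.nonzero(b);print(xs.mean(),ys.mean(),len(p),np.round(c,1),round(r,1))
E
```

```text
time: 1.35
tcp_pos: [0.4286, 0.1749, 0.133]
tcp_rot: [0.708, -0.706, -0.0, 0.0]
ft_force: [-1.0, 0.3, 0.2]
width: 0.0255
grasp_force: 0.0
t 1.35 tcp [428.6 174.9 133. ] head -89.9 shift [ 47.  -29.3 118. ] yaw 0.1 q [ 0.74  0.22 -0.52  0.   -0.84 -0.74] F [-1.   0.3  0.2] w 0.025489629815414215
200.3813521873619 75.74856385329208 2263 [462.2  85.1] 18.0
122.37059471365639 167.60462555066078 1816 [523.5 149.3] 18.2
```

View pics/w1.png

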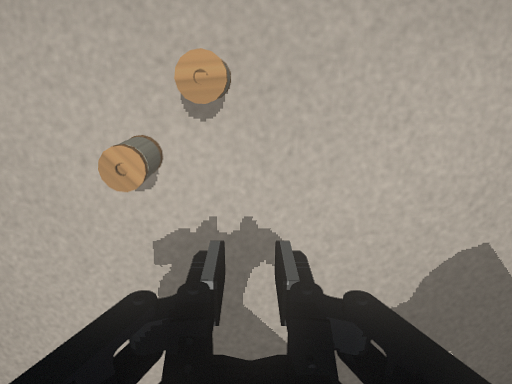

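```bash

python3 -m creep '[[0.022,-0.015,0,0],[0.045,-0.032,0.01,0],[0.045,-0.032,0.06,0],[0.045,-0.032,0.1,0],[0.045,-0.032,0.119,0],[0.045,-0.032,0.119,0]]'
python3 d.py 461 108 14 -90
python3 -m creep '[[0.012,0,0,0],[0.022,-0.001,0,0],[0.03,-0.004,0,0],[0.038,-0.007,0,0],[0.046,-0.010,0,0],[0.046,-0.010,0,0]]'
python3 d.py 506 0 14 -90
python3 - <<'E'
from h import *;from plant import arm
for n in("side","scene"):
    s=arm.sense();f=arm.grab_frame(n)
    P=cloud(f,s)*1e3;z=P[...,2]
    for b in blobs((z>45)&(z<54)&(P[...,0]>420)&(P[...,0]<560)&(P[...,1]<180),20):
        p=P[b];c,r=cv2.minEnclosingCircle(p[:,:2].astype(np.float32));print(n,len(p),np.round(c,1),round(r,1))
E
```

```text
time: 2.15
tcp_pos: [0.4597, 0.1312, 0.0131]
tcp_rot: [0.709, -0.705, -0.0, 0.001]
ft_force: [-0.3, 1.0, 1.4]
width: 0.0253
grasp_force: 0.0
t 2.15 tcp [459.7 131.2  13.1] head -89.7 shift [23.2 -1.2 -0.9] yaw 0.3 q [ 0.62  0.43 -0.6  -0.   -0.54 -0.61] F [-0.3  1.   1.4] w 0.02532086958932929
time: 2.9
tcp_pos: [0.4712, 0.0835, 0.0141]
tcp_rot: [0.708, -0.706, 0.0, -0.0]
ft_force: [0.5, 0.1, -0.1]
width: 0.0256
grasp_force: 0.2
t 2.9 tcp [471.2  83.5  14.1] head -89.9 shift [ 83.6 -34.7   0.1] yaw 0.1 q [ 0.52  0.43 -0.6   0.   -0.54 -0.51] F [ 0.5  0.1 -0.1] w 0.025588829550728713
side 148 [470.1  68.8] 28.4
side 142 [ 505.8 -168.6] 18.6
side 201 [ 505.  -211.6] 36.5
side 100 [ 557.5 -430.3] 24.2
side 550 [ 488.8 -556.5] 68.7
scene 220 [ 490.  -556.4] 69.8
scene 160 [ 506.6 -209.2] 37.2
scene 132 [ 505.4 -169.5] 18.4
scene 44 [472.1  47.8] 14.1
scene 186 [524.5 148.7] 19.1
```

```bash
cat > look.py <<'E'
from h import *;from plant import arm
s=arm.sense();f=arm.grab_frame("wrist");P=cloud(f,s)*1e3;z=P[...,2]
hsv=cv2.cvtColor(f["image"],cv2.COLOR_RGB2HSV)
print('tcp',(s["tcp_pos"]*1e3).round(1),'F',s["ft_force"].round(1))
for b in blobs((z>42)&(z<56)&(hsv[...,1]>80),150):
    p=P[b];c,r=cv2.minEnclosingCircle(p[:,:2].astype(np.float32));ys,xs=np.nonzero(b)
    print(xs.mean().round(),ys.mean().round(),len(p),np.round(c,1),round(r,1),'z',p[:,2].mean().round(1),p[:,2].std().round(2))
E
python3 look.py
```

```text
tcp [470.8  83.9  13.9] F [0.7 0.7 0.8]
248.0 245.0 6611 [474.   66.7] 27.2 z 49.7 1.35
```

```bash

python3 -m creep '[[0.012,-0.005,0,0],[0.027,-0.011,0,0],[0.042,-0.017,0,0],[0.057,-0.023,0,0],[0.072,-0.029,0,0],[0.087,-0.034,0,0],[0.1,-0.0355,0,0],[0.108,-0.0355,0,0]]'
python3 d.py 506.3 -104 14 -90; python3 look.py
```

```text
time: 4.05
tcp_pos: [0.5066, -0.0246, 0.0141]
tcp_rot: [0.708, -0.706, -0.0, -0.0]
ft_force: [-0.0, 0.1, 0.4]
width: 0.0255
grasp_force: 0.3
t 4.05 tcp [506.6 -24.6  14.1] head -89.9 shift [79.4  0.5  0.1] yaw 0.1 q [ 0.27  0.46 -0.53 -0.   -0.57 -0.27] F [-0.   0.1  0.4] w 0.025494142222805685
tcp [506.6 -24.6  14.1] F [-0.   0.1  0.4]
250.0 247.0 6667 [508.5 -41.7] 26.5 z 49.8 1.38
```

```bash

python3 -m creep '[[0.012,0.0003,0,0],[0.026,0.0003,0,0],[0.04,0.0003,0,0],[0.054,0.0003,0,0],[0.064,0.0003,0,0],[0.071,0.0003,0,0],[0.074,0.0003,0,0],[0.074,0.0003,0,0]]'
python3 - <<'E'
from h import *;from plant import arm
s=arm.sense();f=arm.grab_frame("wrist");P=cloud(f,s)*1e3
print(s["tcp_pos"],s["ft_force"])
cv2.imwrite('pics/w2.png',f["image"][...,::-1])
E
```

```text
time: 5.1
tcp_pos: [0.5064, -0.0978, 0.014]
tcp_rot: [0.708, -0.706, -0.0, 0.0]
ft_force: [-0.1, 0.7, -0.1]
width: 0.0255
grasp_force: 0.0
[ 0.50644741 -0.09784894  0.01404339] [-0.14175434  0.67940998 -0.07691184]
```

View pics/w2.png

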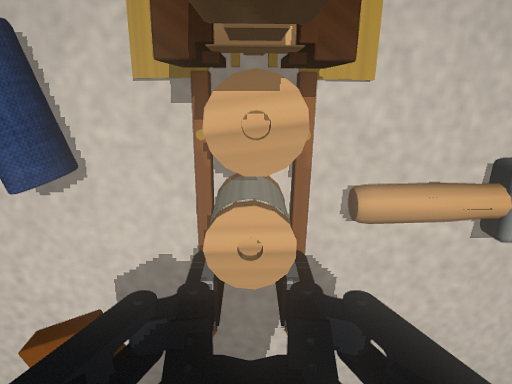

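Wrist view: waiting spool at (256,122) and pushed spool at (250,245), nested between the fingers and in the lane. The brush handle tip is at (350,203).

```bash
cat > look.py <<'E'
from h import *;from plant import arm
s=arm.sense();f=arm.grab_frame("wrist");P=cloud(f,s)*1e3;z=P[...,2]
hsv=cv2.cvtColor(f["image"],cv2.COLOR_RGB2HSV)
print('tcp',(s["tcp_pos"]*1e3).round(1),'F',s["ft_force"].round(1))
m=(z>40)&(z<60)&(hsv[...,1]>80)&(hsv[...,2]>120)
m=cv2.morphologyEx(m.astype(np.uint8),cv2.MORPH_OPEN,np.ones((9,9)))
for b in blobs(m,400):
    p=P[b];a=np.linalg.lstsq(np.c_[p[:,:2]-p[:,:2].mean(0),np.ones(len(p))],p[:,2],rcond=None)[0]
    ys,xs=np.nonzero(b);print(xs.mean().round(),ys.mean().round(),len(p),'mean',p.mean(0).round(1),'min',p.min(0).round(),'max',p.max(0).round(),'tilt',a[:2].round(2))
E
python3 look.py
```

```text
tcp [506.5 -97.7  14. ] F [0.2 0.6 0.8]
256.0 122.0 8640 mean [ 504.5 -170.2   49.9] min [ 487. -187.   45.] max [ 522. -152.   52.] tilt [ 0.   -0.01]
249.0 246.0 5810 mean [ 506.5 -123.8   49.9] min [ 489. -141.   44.] max [ 524. -105.   52.] tilt [ 0.   -0.01]
```

```bash

python3 -m creep '[[-0.015,0,0,0],[-0.035,0,-0.02,0],[-0.08,-0.005,-0.06,0],[-0.135,-0.017,-0.065,0],[-0.19,-0.017,-0.065,0],[-0.245,-0.017,-0.065,0],[-0.285,-0.017,-0.065,0],[-0.293,-0.017,-0.065,0]]'
python3 -m creep '[[0,0,0.03,0],[0,0,0.06,0],[0,0,0.065,0],[0,0,0.065,0]]'
python3 d.py 523.5 175.3 14 -90; python3 look.py
```

```text
time: 6.2
tcp_pos: [0.5222, 0.1987, 0.0791]
tcp_rot: [0.71, -0.705, 0.0, -0.0]
ft_force: [0.4, 0.8, 0.0]
width: 0.0256
grasp_force: 0.0
time: 6.7
tcp_pos: [0.5228, 0.1952, 0.0144]
tcp_rot: [0.708, -0.706, 0.0, 0.0]
ft_force: [-0.8, -0.5, 0.8]
width: 0.0256
grasp_force: 0.0
t 6.7 tcp [522.8 195.2  14.4] head -89.8 shift [19.9 -0.6  0.4] yaw 0.2 q [ 0.65  0.52 -0.41  0.   -0.64 -0.65] F [-0.8 -0.5  0.8] w 0.0256445222717793
tcp [522.8 195.2  14.4] F [-0.8 -0.5  0.8]
247.0 196.0 6848 mean [523.7 149.1  49.9] min [506. 132.  45.] max [541. 167.  52.] tilt [ 0. -0.]
```

```bash

python3 -m creep '[[0.012,0,0,0],[0.022,0,0,0],[0.034,0.001,0,0],[0.049,0.0025,0,0],[0.064,0.004,0,0],[0.079,0.0055,0,0],[0.094,0.007,0,0],[0.109,0.0085,0,0]]'
python3 -m creep '[[0.015,0.0015,0,0],[0.03,0.003,0,0],[0.045,0.0045,0,0],[0.06,0.006,0,0],[0.075,0.0075,0,0],[0.088,0.0077,0,0],[0.096,0.0077,0,0],[0.096,0.0077,0,0]]'
python3 d.py 506.4 -54 14 -90; python3 look.py
```

```text
time: 7.75
tcp_pos: [0.5145, 0.0854, 0.0142]
tcp_rot: [0.708, -0.706, 0.0, -0.0]
ft_force: [-0.7, 1.8, 3.1]
width: 0.0257
grasp_force: 1.6
time: 8.75
tcp_pos: [0.5064, -0.0106, 0.0137]
tcp_rot: [0.708, -0.707, -0.0, 0.001]
ft_force: [-0.6, -0.2, 0.5]
width: 0.0259
grasp_force: 0.0
t 8.75 tcp [506.4 -10.6  13.7] head -89.9 shift [43.4  0.  -0.3] yaw 0.1 q [ 0.3   0.46 -0.53  0.   -0.57 -0.3 ] F [-0.6 -0.2  0.5] w 0.025855661323557978
tcp [506.4 -10.6  13.7] F [-0.6 -0.2  0.5]
250.0 20.0 4310 mean [ 506.3 -113.8   50.2] min [ 489. -121.   44.] max [ 523. -105.   53.] tilt [0.   0.05]
249.0 247.0 5873 mean [506.6 -36.4  50. ] min [489. -54.  42.] max [524. -18.  52.] tilt [ 0.   -0.01]
```

```bash

python3 -m creep '[[0.012,0,0,0],[0.025,0,0,0],[0.037,0,0,0],[0.044,0,0,0],[0.047,0,0,0],[0.047,0,0,0]]'
python3 look.py
python3 -m creep '[[-0.015,0,0,0],[-0.035,0,-0.03,0],[-0.035,0,-0.08,0],[-0.035,0,-0.12,0],[-0.035,0,-0.15,0]]' 1
python3 look.py; python3 d.py 505.7 -210 65 0
```

```text
time: 9.55
tcp_pos: [0.5072, -0.0569, 0.0141]
tcp_rot: [0.708, -0.706, -0.0, 0.0]
ft_force: [0.1, -0.5, -0.0]
width: 0.0252
grasp_force: 0.0
tcp [507.2 -56.9  14.1] F [ 0.1 -0.5 -0. ]
259.0 21.0 4174 mean [ 504.4 -160.1   50.2] min [ 487. -167.   45.] max [ 521. -152.   53.] tilt [-0.    0.04]
252.0 139.0 8195 mean [ 506.5 -123.6   50. ] min [ 489. -140.   44.] max [ 524. -105.   53.] tilt [ 0.   -0.01]
250.0 247.0 5734 mean [507.  -82.7  49.9] min [ 489. -100.   41.] max [525. -64.  52.] tilt [ 0.   -0.01]
time: 10.22
tcp_pos: [0.5075, -0.0204, 0.1662]
tcp_rot: [0.709, -0.706, 0.001, -0.001]
ft_force: [1.1, 0.1, -0.4]
width: 0.0852
grasp_force: 0.0
tcp [507.5 -20.4 166.2] F [ 1.1  0.1 -0.4]
255.0 7.0 603 mean [ 504.2 -159.1   50.3] min [ 489. -165.   48.] max [ 520. -152.   53.] tilt [-0.    0.01]
252.0 60.0 1688 mean [ 506.5 -122.9   50. ] min [ 489. -140.   45.] max [ 524. -106.   52.] tilt [-0. -0.]
250.0 114.0 1437 mean [507.6 -82.   50. ] min [491. -99.  45.] max [525. -65.  53.] tilt [ 0.   -0.01]
t 10.275 tcp [509.8 -20.3 170.1] head -89.7 shift [189.8   6.2 104.8] yaw -89.7 q [ 0.28  0.24 -0.37  0.   -0.95 -0.28] F [ 0.8 -1.2  3.3] w 0.08572731279183524
```

```bash

python3 -m creep '[[0.03,0,0,-10],[0.07,0,0,-20],[0.11,0,0,-31],[0.15,0,0,-41],[0.18,0,0,-52],[0.189,0.001,0,-62],[0.189,0.001,0,-73],[0.189,0.001,0,-83]]'
python3 -m creep '[[0,0,0,-7],[0,0,0,-7]]'
python3 d.py 505.7 -210 65 0
python3 - <<'E'
from h import *;from plant import arm
s=arm.sense();f=arm.grab_frame("wrist");P=cloud(f,s)*1e3;z=P[...,2]
cv2.imwrite('pics/w3.png',f["image"][...,::-1])
for n in("wrist","side"):
    if n=="side": f=arm.grab_frame(n);P=cloud(f)*1e3;z=P[...,2]
    print(n)
    for lo,hi in((100,109),(44,52)):
        for b in blobs((z>lo)&(z<hi)&(abs(P[...,0]-506)<60)&(abs(P[...,1]+210)<60),60):
            p=P[b];c=cv2.minAreaRect(p[:,:2].astype(np.float32));print(lo,len(p),np.round(c[0],1),np.round(c[1],1),round(c[2],1),p.min(0).round(1),p.max(0).round(1))
E
```

```text
time: 11.28
tcp_pos: [0.5068, -0.2099, 0.1637]
tcp_rot: [0.998, -0.056, -0.0, -0.0]
ft_force: [-0.1, 0.4, 0.4]
width: 0.0855
grasp_force: 0.0
time: 11.52
tcp_pos: [0.5068, -0.2098, 0.1638]
tcp_rot: [1.0, 0.001, -0.0, -0.0]
ft_force: [-0.1, 1.0, -0.7]
width: 0.0854
grasp_force: 0.0
t 11.525 tcp [ 506.8 -209.8  163.8] head 0.1 shift [-1.1  0.2 98.8] yaw 0.1 q [-0.1   0.32 -0.28 -0.   -0.98  1.67] F [-0.1  1.  -0.7] w 0.0853944819163002
wrist
100 1396 [ 505.7 -210.5] [23.4 29.8] 89.1 [ 490.8 -222.3  100.1] [ 520.7 -198.5  106.9]
44 1043 [ 528.9 -210.5] [19.3 40.4] 0.2 [ 519.3 -230.8   44. ] [ 538.5 -190.3   50.2]
44 1352 [ 505.3 -169.3] [35.3 35.5] 46.9 [ 487.2 -187.3   44. ] [ 523.2 -151.8   51.7]
44 94 [ 480.  -192.4] [ 4.7 14.2] 89.6 [ 472.9 -194.8   44.1] [ 487.1 -190.    49.5]
44 92 [ 479.9 -227.8] [14.1  4.6] 1.2 [ 472.9 -230.3   44.2] [ 487.  -225.4   49.6]
side
100 133 [ 505.7 -210.5] [32.  24.6] 0.0 [ 489.7 -222.8  100. ] [ 521.7 -198.2  107.2]
44 141 [ 504.2 -168.3] [36.3 28.1] 43.4 [ 487.2 -186.1   44.1] [ 523.5 -151.3   52. ]
44 162 [ 489.3 -207.9] [40.7 40.2] 14.4 [ 472.2 -230.8   44.2] [ 513.9 -189.6   51.4]
```

View pics/w3.png

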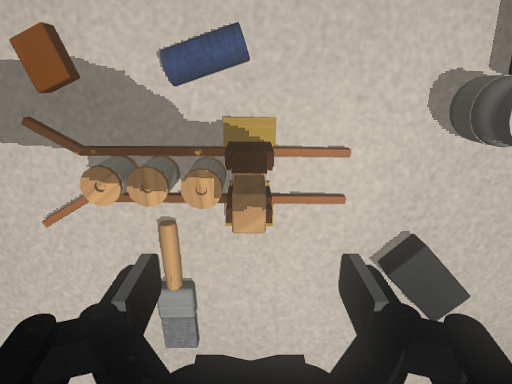

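The wrist view shows all three spools in the lane at (101,187), (148,183) and (203,188), with the block head at (249,205), upright and aligned. I'll descend and grip with a light force.

```bash

python3 -m creep '[[-0.001,0.0006,0.04,0],[-0.001,0.0006,0.08,0],[-0.001,0.0006,0.1,0],[-0.001,0.0006,0.1,0]]'
python3 -m creep '[[0,0,0,0],[0,0,0,0],[0,0,0,0],[0,0,0,0],[0,0,0,0],[0,0,0,0]]' 0 30
python3 d.py 505.7 -210.5 65
```

```text
time: 12.12
tcp_pos: [0.5046, -0.211, 0.0625]
tcp_rot: [1.0, 0.001, -0.002, -0.0]
ft_force: [-0.4, 1.1, 0.7]
width: 0.0855
grasp_force: 0.0
time: 12.88
tcp_pos: [0.5061, -0.2112, 0.0647]
tcp_rot: [1.0, 0.002, 0.001, 0.0]
ft_force: [0.2, 3.5, 5.2]
width: 0.0237
grasp_force: 37.5
t 12.875 tcp [ 506.1 -211.2   64.7] head 0.2 shift [-0.4 -0.7 -0.3] yaw  q [-0.1   0.44 -0.39  0.   -0.74  1.67] F [0.2 3.5 5.2] w 0.02371408512733818
```

```bash

python3 -m creep '[[0.004,0,0.0001,0],[0.008,0,0.0003,0],[0.012,0,0.0006,0],[0.016,0,0.0011,0],[0.016,0,0.0011,0]]'
python3 d.py 505.7 -210.5 65
python3 -m creep '[[0.003,0,0.0005,0],[0.006,0,0.001,0],[0.009,0,0.0017,0],[0.009,0,0.0017,0]]'
cat > cheek.py <<'E'
from h import *;from plant import arm
import sys
s=arm.sense();print('F',s["ft_force"].round(1),'w',s["width"],'t',s["time"])
for n in sys.argv[1:]:
    s=arm.sense();f=arm.grab_frame(n);P=cloud(f,s)*1e3;z=P[...,2]
    for b in blobs((z>44)&(z<52)&(abs(P[...,0]-506)<60)&(abs(P[...,1]+210)<22),20):
        p=P[b];print(n,len(p),'x %.1f..%.1f'%tuple(np.nanpercentile(p[:,0],[1,99])),'y',p[:,1].min().round(),p[:,1].max().round())
E
python3 cheek.py scene side; python3 d.py 505.7 -210.5 65
```

```text
time: 13.5
tcp_pos: [0.5163, -0.2109, 0.0635]
tcp_rot: [1.0, 0.001, -0.006, -0.001]
ft_force: [-10.7, 4.1, 15.5]
width: 0.0237
grasp_force: 39.1
t 13.5 tcp [ 516.3 -210.9   63.5] head 0.1 shift [-10.6  -0.4  -1.4] yaw  q [-0.1   0.46 -0.36 -0.   -0.77  1.67] F [-10.7   4.1  15.5] w 0.023658513299761964
time: 14.0
tcp_pos: [0.525, -0.2109, 0.0613]
tcp_rot: [1.0, 0.001, -0.006, -0.001]
ft_force: [-9.4, 4.7, 13.6]
width: 0.0234
grasp_force: 38.7
F [-9.4  4.7 13.6] w 0.023353859408131103 t 14.0
scene 46 x 474.1..493.5 y -210.0 -189.0
scene 105 x 508.0..543.4 y -231.0 -190.0
side 50 x 503.8..539.5 y -231.0 -199.0
side 135 x 472.6..492.8 y -230.0 -188.0
t 14.1 tcp [ 525.  -210.9   61.3] head 0.1 shift [-19.4  -0.5  -3.5] yaw  q [-0.1   0.47 -0.34 -0.   -0.77  1.67] F [-9.   3.1 12.9] w 0.023393816295611228
```

```bash

python3 -m creep '[[0.003,0,0,0],[0.006,0,0.0003,0],[0.008,0,0.0006,0],[0.008,0,0.0006,0]]'
python3 cheek.py scene side; python3 d.py 505.7 -210.5 65
```

```text
time: 14.6
tcp_pos: [0.5306, -0.2109, 0.06]
tcp_rot: [1.0, 0.0, -0.009, -0.001]
ft_force: [-13.0, 3.2, 13.4]
width: 0.0235
grasp_force: 39.2
F [-13.    3.2  13.4] w 0.023498463705123814 t 14.6
scene 44 x 472.0..493.3 y -209.0 -189.0
scene 91 x 512.6..545.6 y -231.0 -189.0
side 59 x 506.9..543.5 y -231.0 -198.0
side 137 x 472.9..492.6 y -231.0 -189.0
t 14.7 tcp [ 530.6 -210.9   60. ] head 0.1 shift [-25.   -0.5  -4.6] yaw  q [-0.1   0.48 -0.32 -0.   -0.78  1.67] F [-14.1   2.8  14.2] w 0.023402822300448566
```

```bash

python3 -m creep '[[0.002,0,0,0],[0.0035,0,0.0002,0],[0.0035,0,0.0002,0]]'
python3 cheek.py scene side; python3 d.py 505.7 -210.5 65
```

```text
time: 15.08
tcp_pos: [0.5326, -0.2109, 0.0597]
tcp_rot: [1.0, 0.0, -0.011, -0.001]
ft_force: [-15.4, 2.0, 15.8]
width: 0.0238
grasp_force: 39.7
F [-15.4   2.   15.8] w 0.023767541244136114 t 15.075
scene 45 x 474.1..493.1 y -207.0 -189.0
scene 92 x 512.7..547.3 y -231.0 -188.0
side 55 x 506.8..544.1 y -231.0 -198.0
side 131 x 473.0..493.1 y -230.0 -189.0
t 15.175 tcp [ 532.6 -210.9   59.7] head 0.0 shift [-27.1  -0.4  -4.7] yaw  q [-0.09  0.48 -0.32 -0.   -0.79  1.67] F [-15.8   1.9  14.5] w 0.023849874669073238
```

```bash

python3 -m creep '[[-0.006,0,-0.001,0],[-0.012,0,-0.0018,0],[-0.018,0,-0.0024,0],[-0.024,0,-0.003,0],[-0.03,0,-0.0034,0],[-0.0365,0,-0.0036,0],[-0.0365,0,-0.0036,0]]'
python3 cheek.py scene; python3 d.py 505.7 -210.5 65
python3 -m creep '[[-0.004,0,0.0001,0],[-0.009,0,0.0003,0],[-0.014,0,0.0008,0],[-0.019,0,0.0014,0],[-0.024,0,0.0022,0],[-0.029,0,0.003,0],[-0.029,0,0.003,0]]'
python3 cheek.py scene side; python3 d.py 505.7 -210.5 65
```

```text
time: 16.05
tcp_pos: [0.5123, -0.211, 0.0667]
tcp_rot: [1.0, 0.002, 0.008, 0.001]
ft_force: [5.9, 5.0, 2.5]
width: 0.0235
grasp_force: 37.3
F [5.9 5.  2.5] w 0.023507402773075406 t 16.05
scene 69 x 473.5..517.2 y -225.0 -190.0
scene 97 x 527.5..547.8 y -231.0 -190.0
t 16.1 tcp [ 512.3 -211.    66.7] head 0.3 shift [-6.6 -0.5  1.6] yaw  q [-0.1   0.44 -0.38  0.   -0.74  1.67] F [6.5 5.5 3.3] w 0.023869528640122904
time: 16.98
tcp_pos: [0.489, -0.2112, 0.0664]
tcp_rot: [1.0, 0.004, 0.014, 0.002]
ft_force: [12.0, 9.0, 9.3]
width: 0.0239
grasp_force: 41.2
F [12.   9.   9.3] w 0.023868171221127152 t 16.975
scene 191 x 475.3..546.9 y -231.0 -189.0
side 20 x 527.9..543.9 y -231.0 -223.0
side 136 x 472.5..507.4 y -231.0 -190.0
t 17.075 tcp [ 489.  -211.2   66.4] head 0.4 shift [16.7 -0.6  1.9] yaw  q [-0.1   0.4  -0.45  0.   -0.69  1.68] F [11.3 10.   9.3] w 0.023399519133041235
```

```bash

python3 -m creep '[[-0.004,0,0.001,0],[-0.008,0,0.0017,0],[-0.011,0,0.0025,0],[-0.011,0,0.0025,0]]'
python3 cheek.py side; python3 d.py 505.7 -210.5 65
python3 - <<'E'
from h import *;from plant import arm
f=arm.grab_frame("side");g=arm.grab_frame("scene")
c=np.hstack([cv2.resize(f["image"][170:300,220:360],(400,371),interpolation=3),cv2.resize(g["image"][120:250,170:310],(400,371),interpolation=3)])
cv2.imwrite('pics/c1.png',c[...,::-1])
E
```

```text
time: 17.58
tcp_pos: [0.4773, -0.2114, 0.0635]
tcp_rot: [1.0, 0.004, 0.013, 0.002]
ft_force: [10.5, 9.4, 9.6]
width: 0.0238
grasp_force: 38.6
F [10.5  9.4  9.6] w 0.02375046933557936 t 17.575
side 79 x 472.9..499.2 y -230.0 -191.0
t 17.625 tcp [ 477.3 -211.4   63.5] head 0.4 shift [28.5 -0.7 -0.7] yaw  q [-0.11  0.39 -0.47  0.   -0.68  1.68] F [10.   8.8  9.5] w 0.023658079064011735
```

View pics/c1.png

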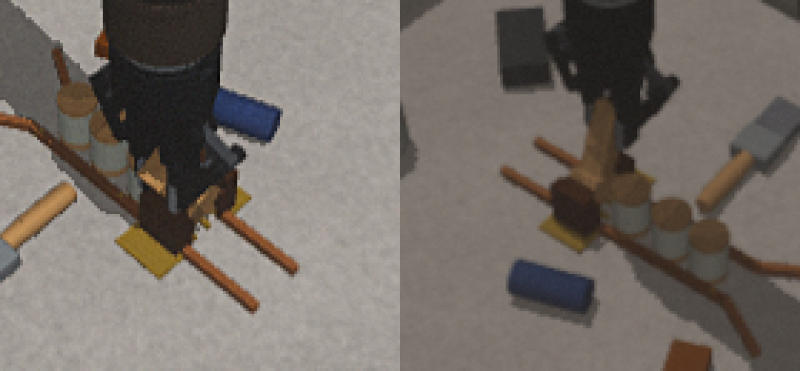

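Right panel: the block is leaning to the near side, head at (600,120), and the spools are fine. The near cheek doesn't seem to have moved yet, so I'll measure the lean and the cheek faces.

```bash
cat > lean.py <<'E'
from h import *;from plant import arm
s=arm.sense();print('t',s["time"],'tcp',(s["tcp_pos"]*1e3).round(1),'F',s["ft_force"].round(1),'T',s["ft_torque"].round(2))
def clr(f):
    h=cv2.cvtColor(f["image"],cv2.COLOR_RGB2HSV);return h
for n in("scene","side"):
    f=arm.grab_frame(n);P=cloud(f)*1e3;x,y,z=np.moveaxis(P,-1,0);h=clr(f)
    box=(abs(x-506)<60)&(abs(y+210)<14)
    # outer faces of cheeks
    for nm,m,q in(('far',(x>530),99),('near',(x<482),1)):
        k=box&m&(z>14)&(z<50)&(h[...,2]<110 if n=="side" else h[...,2]<80)
        if k.sum()>5: print(n,nm,k.sum(),'top x-range',np.nanpercentile(x[k],[3,97]).round(1))
    if n=="scene":
        for lo,hi in((52,62),(66,78),(78,90),(90,106)):
            k=box&(z>lo)&(z<hi)&(h[...,1]>80)&(h[...,2]>60)
            if k.sum()>3: print('block z%d-%d'%(lo,hi),k.sum(),'x 50%%,97%% %.1f %.1f'%tuple(np.percentile(x[k],[50,97])),'y',y[k].min().round(),y[k].max().round())
E
python3 lean.py
```

```text
t 17.725 tcp [ 477.3 -211.4   63.5] F [10.1  9.5  9.6] T [ 2.97 -3.35  0.13]
scene far 109 top x-range [532.8 547.3]
scene near 6 top x-range [473.6 481. ]
block z52-62 51 x 50%,97% 507.2 518.7 y -223.0 -197.0
block z66-78 36 x 50%,97% 501.3 504.9 y -223.0 -198.0
block z78-90 45 x 50%,97% 497.1 502.8 y -222.0 -199.0
block z90-106 57 x 50%,97% 491.2 496.0 y -223.0 -199.0
side far 8 top x-range [532.5 541. ]
side near 109 top x-range [472.3 479.3]
```

```bash
python3 - <<'E'
from h import *;from plant import arm
for n in("scene",):
    f=arm.grab_frame(n);P=cloud(f)*1e3;x,y,z=np.moveaxis(P,-1,0);h=cv2.cvtColor(f["image"],cv2.COLOR_RGB2HSV)
    k=(abs(y+210)<14)&(abs(x-500)<40)&(h[...,1]>70)&(h[...,2]>60)
    for lo in range(20,125,6):
        m=k&(z>=lo)&(z<lo+6)
        if m.sum()>2: print(lo,m.sum(),'x',np.percentile(x[m],[5,50,95]).round(1),'y',np.percentile(y[m],[5,95]).round(1))
    cv2.imwrite('pics/c2.png',cv2.resize(f["image"][140:220,205:285],(600,600),interpolation=cv2.INTER_CUBIC)[...,::-1])
E
```

```text
20 7 x [502.  506.8 514.4] y [-199.6 -196.9]
26 7 x [500.9 508.6 518.3] y [-198.5 -196.2]
32 17 x [490.1 505.3 521. ] y [-202.  -196.7]
38 10 x [497.9 504.5 520.7] y [-207.2 -196.5]
44 52 x [499.9 518.4 527.4] y [-220.9 -197. ]
50 41 x [495.1 509.1 521.3] y [-222.3 -199. ]
56 29 x [489.3 504.9 510.2] y [-221.6 -198.7]
62 27 x [491.2 501.7 505.9] y [-222.3 -199.5]
68 9 x [488.4 496.5 501.7] y [-212.1 -199. ]
74 25 x [490.1 501.1 504.6] y [-219.  -199.8]
80 27 x [489.8 498.4 501.4] y [-220.3 -201.2]
86 18 x [491.7 495.  498.6] y [-221.2 -200.5]
92 26 x [488.6 492.1 495.7] y [-221.8 -200.2]
98 19 x [485.6 489.1 492.8] y [-222.5 -202.4]
104 22 x [476.4 485.1 489.2] y [-220.6 -204.3]
110 9 x [481.3 484.3 486.8] y [-220.5 -205. ]
```

View pics/c2.png

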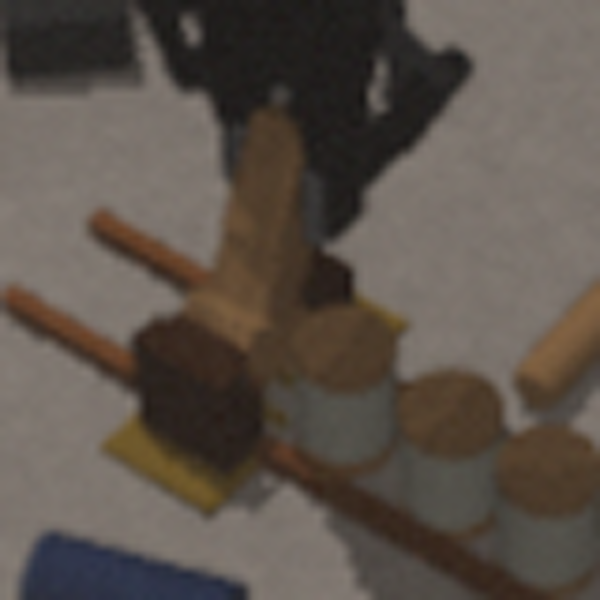

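The scene crop shows the block leaning near at (265,200), but its shoulder sits high (about z 48), so the foot has ridden up out of the pocket. I'll bring it back upright with a lighter grip, loosen so it drops into its seat, and regrip.

```bash
cat > prof.py <<'E'
from h import *;from plant import arm
s=arm.sense();print('t',s["time"],'tcp',(s["tcp_pos"]*1e3).round(1),'F',s["ft_force"].round(1),'w',round(s["width"],4))
f=arm.grab_frame("scene");P=cloud(f)*1e3;x,y,z=np.moveaxis(P,-1,0);h=cv2.cvtColor(f["image"],cv2.COLOR_RGB2HSV)
k=(abs(y+210)<11)&(abs(x-500)<45)&(h[...,1]>70)&(h[...,2]>60)
m=k&(z>66)&(z<100);a=np.polyfit(z[m],x[m],1);r=abs(x[m]-np.polyval(a,z[m]))<3
a=np.polyfit(z[m][r],x[m][r],1);print('head face slope %.3f x@84 %.1f (upright 520.7)'%(a[0],np.polyval(a,84)),'top z',np.sort(z[k])[-8:].round(0))
m=k&(z>30)&(z<54)&(x<530);print('shoulder z by x',[(lo,round(float(np.percentile(z[m&(x>=lo)&(x<lo+5)],80)),1)) for lo in(510,515,520) if (m&(x>=lo)&(x<lo+5)).sum()>2])
f=arm.grab_frame("side");P=cloud(f)*1e3;x,y,z=np.moveaxis(P,-1,0)
k=(abs(y+210)<16)&(abs(z-46)<5)&(x>455)&(x<482);print('near outer x',np.percentile(x[k],[2,10]).round(1),k.sum())
E
python3 -m creep '[[0.007,0,-0.001,0],[0.014,0,-0.002,0],[0.021,0,-0.003,0],[0.028,0,-0.004,0],[0.034,0,-0.0045,0],[0.04,0,-0.0045,0],[0.04,0,-0.0045,0]]' 0 20
python3 prof.py
```

```text
time: 18.75
tcp_pos: [0.4873, -0.2109, 0.0625]
tcp_rot: [1.0, 0.0, -0.021, -0.002]
ft_force: [-32.4, 4.2, 32.1]
width: 0.0235
grasp_force: 51.3
t 18.75 tcp [ 487.3 -210.9   62.5] F [-32.4   4.2  32.1] w 0.0235
head face slope -0.316 x@84 505.9 (upright 520.7) top z [110. 110. 110. 110. 110. 110. 111. 113.]
shoulder z by x [(510, 50.4), (515, 46.5), (520, 46.5)]
near outer x [472.5 473.4] 65
```

```bash

python3 -m creep '[[-0.008,0,0,0],[-0.016,0,-0.001,0],[-0.016,0,-0.001,0]]'
python3 -m creep '[[0,0,0,0],[0,0,0,0],[0,0,0,0],[0,0,0,0]]' 0.4
python3 prof.py
```

```text
time: 19.23
tcp_pos: [0.4852, -0.2109, 0.0629]
tcp_rot: [1.0, 0.001, -0.005, -0.001]
ft_force: [-7.0, 2.1, 0.5]
width: 0.0236
grasp_force: 46.9
time: 19.73
tcp_pos: [0.4902, -0.2114, 0.0643]
tcp_rot: [1.0, 0.002, 0.0, 0.0]
ft_force: [-0.5, -0.3, -0.9]
width: 0.0342
grasp_force: 0.0
t 19.725 tcp [ 490.2 -211.4   64.3] F [-0.5 -0.3 -0.9] w 0.0342
head face slope -0.368 x@84 501.9 (upright 520.7) top z [107. 108. 108. 108. 108. 109. 109. 109.]
shoulder z by x [(510, 50.4), (515, 46.8), (520, 46.8)]
near outer x [472.3 472.8] 65
```

```bash

python3 -m creep '[[-0.004,0,0,0],[-0.004,0,0,0]]'
python3 -m creep '[[0,0,0,0],[0,0,0,0],[0,0,0,0],[0,0,0,0]]' 0 30
python3 -m creep '[[-0.004,0,0.001,0],[-0.008,0,0.002,0],[-0.012,0,0.004,0],[-0.016,0,0.005,0],[-0.018,0,0.006,0],[-0.018,0,0.006,0]]'
python3 prof.py
```

```text
time: 20.08
tcp_pos: [0.4852, -0.2114, 0.0641]
tcp_rot: [1.0, 0.001, -0.0, -0.0]
ft_force: [0.4, 0.6, 0.1]
width: 0.0343
grasp_force: 0.0
time: 20.58
tcp_pos: [0.4856, -0.2112, 0.0642]
tcp_rot: [1.0, 0.001, -0.0, -0.0]
ft_force: [-0.8, 2.3, 2.5]
width: 0.0236
grasp_force: 32.3
time: 21.32
tcp_pos: [0.4806, -0.2115, 0.0631]
tcp_rot: [1.0, 0.004, 0.014, 0.002]
ft_force: [13.8, 9.4, 8.4]
width: 0.0236
grasp_force: 33.4
t 21.325 tcp [ 480.6 -211.5   63.1] F [13.8  9.4  8.4] w 0.0236
head face slope -0.476 x@84 497.2 (upright 520.7) top z [106. 107. 107. 108. 108. 109. 109. 110.]
shoulder z by x [(510, 48.8), (515, 48.2), (520, 48.3)]
near outer x [471.5 471.9] 67
```

```bash

python3 -m creep '[[-0.003,0,0.001,0],[-0.006,0,0.002,0],[-0.009,0,0.003,0],[-0.012,0,0.004,0],[-0.012,0,0.004,0]]'
python3 prof.py
```

```text
time: 22.05
tcp_pos: [0.4669, -0.2116, 0.0586]
tcp_rot: [1.0, 0.004, 0.012, 0.002]
ft_force: [9.8, 8.4, 10.4]
width: 0.0236
grasp_force: 33.7
t 22.05 tcp [ 466.9 -211.6   58.6] F [ 9.8  8.4 10.4] w 0.0236
head face slope -0.643 x@84 485.7 (upright 520.7) top z [105. 105. 105. 105. 106. 107. 108. 125.]
shoulder z by x [(510, 51.3), (515, 52.6), (520, 51.2)]
near outer x [467.9 468. ] 12
```

```bash

python3 -m creep '[[-0.003,0,0.001,0],[-0.006,0,0.001,0],[-0.008,0,0.0015,0],[-0.008,0,0.0015,0]]'
python3 prof.py
```

```text
time: 22.65
tcp_pos: [0.4605, -0.2117, 0.0568]
tcp_rot: [1.0, 0.004, 0.014, 0.002]
ft_force: [13.6, 9.2, 5.7]
width: 0.0233
grasp_force: 33.1
t 22.65 tcp [ 460.5 -211.7   56.8] F [13.6  9.2  5.7] w 0.0233
head face slope -0.686 x@84 480.0 (upright 520.7) top z [102. 102. 103. 103. 103. 104. 105. 105.]
shoulder z by x [(510, 53.6), (515, 52.0), (520, 49.3)]
near outer x [464.1 464.3] 4
```

```bash

python3 -m creep '[[0.006,0,-0.003,0],[0.012,0,-0.006,0],[0.018,0,-0.008,0],[0.024,0,-0.011,0],[0.028,0,-0.013,0],[0.028,0,-0.013,0]]' 0 20
python3 prof.py
```

```text
time: 23.5
tcp_pos: [0.4698, -0.2111, 0.0634]
tcp_rot: [1.0, 0.0, -0.007, -0.001]
ft_force: [-6.5, 0.8, -1.6]
width: 0.0237
grasp_force: 32.1
t 23.5 tcp [ 469.8 -211.1   63.4] F [-6.5  0.8 -1.6] w 0.0237
head face slope -0.393 x@84 491.2 (upright 520.7) top z [109. 109. 109. 111. 111. 111. 112. 129.]
shoulder z by x [(510, 53.3), (515, 53.5), (520, 50.4)]
near outer x [465.3 466. ] 62
```

```bash

python3 -m creep '[[0.005,0,-0.002,0],[0.01,0,-0.004,0],[0.015,0,-0.006,0],[0.02,0,-0.007,0],[0.025,0,-0.008,0],[0.025,0,-0.008,0]]'
python3 prof.py
```

```text
time: 24.35
tcp_pos: [0.4933, -0.211, 0.0712]
tcp_rot: [1.0, 0.0, -0.008, -0.001]
ft_force: [-9.2, 2.1, 1.2]
width: 0.0239
grasp_force: 35.1
t 24.35 tcp [ 493.3 -211.    71.2] F [-9.2  2.1  1.2] w 0.0239
head face slope -0.150 x@84 511.0 (upright 520.7) top z [116. 116. 117. 117. 117. 117. 117. 118.]
shoulder z by x [(510, 52.5), (515, 51.4), (520, 50.5)]
near outer x [465.4 465.9] 106
```

```bash

python3 -m creep '[[0.004,0,-0.001,0],[0.008,0,-0.001,0],[0.011,0,-0.001,0],[0.011,0,-0.001,0]]'
python3 prof.py;python3 cheek.py scene
```

```text
time: 24.95
tcp_pos: [0.5046, -0.2111, 0.0726]
tcp_rot: [1.0, 0.0, -0.008, -0.001]
ft_force: [-8.6, 1.2, 3.4]
width: 0.0237
grasp_force: 34.2
t 24.95 tcp [ 504.6 -211.1   72.6] F [-8.6  1.2  3.4] w 0.0237
head face slope -0.007 x@84 518.9 (upright 520.7) top z [117. 117. 117. 117. 118. 118. 118. 118.]
shoulder z by x [(510, 50.2), (515, 51.9), (520, 48.5)]
near outer x [465.1 466.2] 100
F [-8.4  1.9  2.1] w 0.02352325963980854 t 25.05
scene 50 x 464.8..485.9 y -215.0 -190.0
scene 159 x 497.1..546.9 y -231.0 -189.0
```

```bash

python3 -m creep '[[-0.003,0,-0.002,0],[-0.004,0,-0.006,0],[-0.004,0,-0.01,0],[-0.004,0,-0.01,0]]' 0 40
python3 prof.py
```

```text
time: 25.6
tcp_pos: [0.5037, -0.2111, 0.0832]
tcp_rot: [1.0, 0.001, -0.005, -0.001]
ft_force: [-5.9, 0.9, -2.9]
width: 0.0233
grasp_force: 40.9
t 25.6 tcp [ 503.7 -211.1   83.2] F [-5.9  0.9 -2.9] w 0.0233
head face slope 0.185 x@84 516.4 (upright 520.7) top z [128. 128. 129. 129. 129. 130. 130. 131.]
shoulder z by x [(520, 53.7)]
near outer x [465.3 466. ] 98
```

```bash

python3 -m creep '[[-0.002,0,-0.005,0],[-0.002,0,-0.012,0],[-0.002,0,-0.02,0],[-0.002,0,-0.02,0]]'
python3 d.py 505 -210 130
python3 -m creep '[[0,0,-0.008,0],[0,0,-0.016,0],[0,0,-0.024,0],[0,0,-0.03,0],[0,0,-0.03,0]]'
python3 d.py 505 -210 130
python3 - <<'E'
from h import *;from plant import arm
f=arm.grab_frame("side");g=arm.grab_frame("scene")
c=np.hstack([cv2.resize(f["image"][150:290,220:360],(400,400),interpolation=2),cv2.resize(g["image"][110:250,170:310],(400,400),interpolation=2)])
cv2.imwrite('pics/c3.png',c[...,::-1])
E
```

```text
time: 26.2
tcp_pos: [0.5091, -0.2119, 0.1069]
tcp_rot: [1.0, 0.002, 0.004, 0.001]
ft_force: [0.3, -0.4, -0.9]
width: 0.0234
grasp_force: 41.4
t 26.2 tcp [ 509.1 -211.9  106.9] head 0.2 shift [ -3.9  -1.9 -23.1] yaw  q [-0.1   0.38 -0.35  0.   -0.83  1.67] F [ 0.3 -0.4 -0.9] w 0.023421191380889696
time: 26.82
tcp_pos: [0.5061, -0.2114, 0.1353]
tcp_rot: [1.0, 0.001, 0.001, 0.0]
ft_force: [-0.4, -1.2, -0.4]
width: 0.0236
grasp_force: 41.4
t 26.825 tcp [ 506.1 -211.4  135.3] head 0.2 shift [-1.1 -1.4  5.3] yaw  q [-0.1   0.35 -0.32  0.   -0.91  1.67] F [-0.4 -1.2 -0.4] w 0.023607297062484392
```

View pics/c3.png

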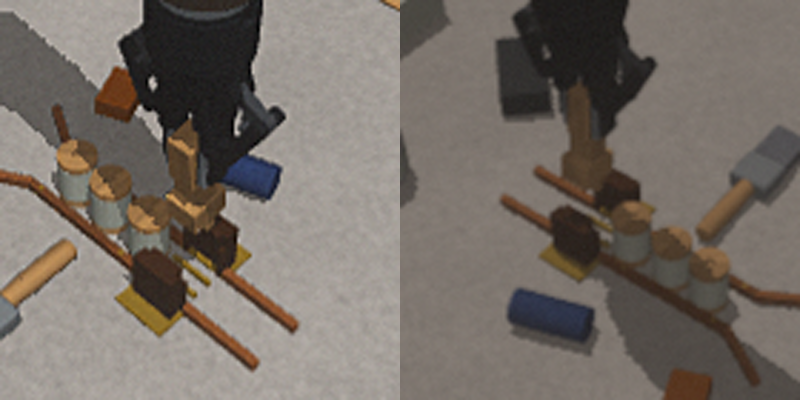

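The block is clear of both cheeks in both panels ((190,190) left, (585,150) right), with the cheeks back and all three spools upright in the lane. I'll lower it a little so it ends just above the seat, then run a final check.

```bash

python3 -m creep '[[0,0,0.005,0],[0,0,0.01,0],[0,0,0.013,0],[0,0,0.013,0],[0,0,0.013,0]]'
python3 - <<'E'
from h import *;from plant import arm
s=arm.sense();print(s["time"],s["tcp_pos"],s["ft_force"].round(1),s["grasp_force"])
for n in("scene","side"):
    f=arm.grab_frame(n);P=cloud(f)*1e3;x,y,z=np.moveaxis(P,-1,0);h=cv2.cvtColor(f["image"],cv2.COLOR_RGB2HSV)
    k=(abs(x-506)<22)&(y>-228)&(y<-192)&(z>50)&(h[...,1]>70)&(h[...,2]>50)
    print(n,'block z',np.percentile(z[k],[1,50,99]).round(1))
    for y0,y1 in((-228,-191),):
        for nm,a,b in(('near',455,495),('far',515,555)):
            k=(x>a)&(x<b)&(y>y0)&(y<y1)&(z>44)&(z<51);print(nm,k.sum(),np.percentile(x[k],[2,98]).round(1))
    for b in blobs((z>45)&(z<54)&(abs(x-506)<25)&(y<-55)&(y>-190),30): print('spool',P[b].mean(0).round(0))
E
```

```text
time: 27.55
tcp_pos: [0.5058, -0.2114, 0.1216]
tcp_rot: [1.0, 0.001, 0.0, 0.0]
ft_force: [0.3, -0.4, -1.5]
width: 0.0237
grasp_force: 41.4
27.55 [ 0.50576351 -0.21135615  0.12162175] [ 0.3 -0.4 -1.5] 41.37776681687683
scene block z [ 65.3 133.4 483.1]
near 55 [465.9 485.2]
far 86 [527.1 547.5]
spool [ 507. -168.   50.]
spool [ 509. -122.   50.]
spool [509. -81.  50.]
side block z [ 67.9 159.7 481. ]
near 121 [465.9 485.1]
far 37 [526.7 546.2]
spool [ 507. -104.   49.]
spool [ 504. -169.   49.]
```

```bash
python3 -c "
from plant import arm;print(arm.close_job())"
```

```text
the job is handed in; nothing more can be done
None
```

The job is handed in at about 27.6 s: both loose spools are upright in single file behind the waiting one, both cheeks are pushed back (near about 7 mm, far about 8 mm), and the block is held clear above its seat, its foot roughly 60 mm up. The foot rode out of its pocket on the first near-side rock, so I released and regripped the block partway, and that wedged try-back put about 45 N on the wrist.

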